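# Swap the label printer's flat battery for the charged one and clip the cover on

### The arm

A 6-joint arm with a two-finger parallel gripper is mounted at the origin on the work surface. World frame = base frame: x ahead of the robot, y to its left, z up, the work surface at z = 0. Lengths are in mm, angles in rad, forces in N, time in s.
With the tool pointing down it reaches from about 350 to 775 mm from the base axis. Payload 7.3 kg.
Tool frame: the origin (TCP) lies at the very end of the fingers, on their centre line; the grasp point (between the pads) lies 19 mm behind it (bot.tcp_to_grasp is the distance from the TCP to the grasp point, in mm); z points along the fingers, y is the direction in which the jaws open and shut (so a half turn about z gives the same grasp; the last joint's range is limited). The gripper opens to 92 mm and grips with 3 to 60 N. Pads are 19 mm wide; open, the fingers measure 130 mm over their backs; the gripper's body (75 mm by 190 mm) begins 47 mm behind the grasp point.
Start: joints at [1.081, 0.342, 1.524, -0, 1.275, -0.146], TCP at [176.946, 494.302, 226.741] pointing down, gripper open.
Joint ranges: [-2.53, 2.53], [-0.77, 2.02], [0.04, 2.7], [-1, 4.14], [0.28, 2.66], [-3.11, 3.11]. Speed limits (rad/s): [2.57, 2.57, 3.14, 3.14, 3.14, 3.14].

### API

Orientations are given as [roll, pitch, yaw] about the fixed x, y, z axes, in that order (R = Rz(yaw) Ry(pitch) Rx(roll)).
In Python, from plant import bot gives the robot as it stands. The module is installed in compiled form; this text tells all that it offers.
- The arm moves only by the tool carry_out, never from a script. Its argument "motion" is a list of rows, each a list of 5 numbers: the closure, from 0 (fully open) to 1 (shut), then the shift along the tool's x, y, z in mm, then the turn about the tool's z in degrees. In form: [[claw, dx, dy, dz, spin], ...]. A call has 1 to 10 rows; each row is the pose to reach, as a shift and turn from the pose measured when the call began, along the tool's axes at that moment; what a row does not reach only later rows make up. A row lasts 1/8 s, in which the tool goes at most 62.5 mm and 10.7 degrees, less where a joint would pass 70% of its speed; a pose out of reach is approached as far as the arm can. A call with a gripper value outside its range is refused whole. The fingers move at their own pace and stop on an object; the grip force is fixed at half the most. Time passes only in rows, so rows that repeat a pose let the fingers close. It gives the time, the measured TCP pose, the force and the opening at its end, in the units of the state.
- bot.get_obs(): the state, without advancing time (a new reading comes with each control period).
- bot.capture(name): name is "scene" or "side" or "wrist"; returns a dict with "color" (384x512x3 uint8, red, green, blue), "depth" (384x512 float32, mm along the optical axis (not along the pixel's ray), 0 where there is no reading), "K" (3x3 intrinsics, pixels), "k1" (the pictures are not rectified: a ray, as slopes to the right and down, at radius r is drawn at 1 + k1 r^2 times it, then the intrinsics apply), "camera_from_world" (4x4, takes a point from world to camera coordinates). Camera axes: x right, y down, z forward; pixel columns grow to the right and rows downward; lengths in mm; the calibration is good to about 2 mm. A picture is of the moment at which its call begins.
- bot.close_job(): hands the job in, once; it reports no verdict.
The state is a dict: "time": time; "joint_positions": joint angles; "dq": joint speeds; "tau": joint torques, N m; "tool_pos": TCP position; "tcp_rot": TCP orientation; "contact_force": force on the tool from outside, world axes, zero at the start; "moment": the same for the moment, N m; "grip_width": finger opening in mm.
Only numpy, scipy, OpenCV 4.12 (cv2) and the standard library are available. Lean on these libraries where they do the work, as an engineer would, in place of code of your own. Each camera call takes 0.05 s, during which the arm holds its last target.

### The job

The label printer's battery pack is flat: swap it with the charged pack that stands in the desktop charger, so that the charged pack ends fully down in the printer's battery well and the flat one fully down in the charger's well (either way round); the empty mouse mat is free to put a pack down on meanwhile. Then set the battery cover over the pack in the printer and press it straight down until the tabs at both ends snap home and it lies flush on the printer. Leave the label roll, the stamp and the ink pad where they are.

Things in the scene. Friction and masses are not known exactly. Their poses are not given: they have to be found in the camera images.
- pack_flat_c (a point): Centre of the flat battery pack, the one that stands in the printer at the start: a dark grey block 76 mm (own x) by 42 mm (own y) by 38 mm high, 0.15 to 0.3 kg. It looks just like the charged pack. Its top 22 mm stand out of the well; grip it there from above across its 42 mm width.
- pack_charged_c (a point): Centre of the charged battery pack, the one that stands in the charger at the start: same size and look as the flat pack, 76 (x) by 42 (y) by 38 mm high.
- cover_c (a point): Centre of the battery cover: off-white hood on the desk, right way up, open below, 117 (own x) by 79 (own y) mm, 42.5 mm high to its flat top, with a grey inward-hooked sprung tab in the middle of each x end. This point is 29 mm above its lower edge. Snapped home, the lower edge lies on the printer's casing and this point 29 mm above printer_bay; before that the tabs hold it about 9 mm higher.
- cover_ridge (a point): Centre of the finger ridge on the cover's flat top: 60 (cover x) by 14 (y) by 16 mm high, 21.5 mm above cover_c, its foot (the flat top) 8 mm below this point. Take the cover here, across the 14 mm; about 0.1 kg, fits either way round. Snapping takes some 7 to 15 N straight down, set on within 2 mm along x and 4 mm along y; if one end stays up, press it again.
- printer_bay (a point): Centre of the floor of the printer's battery well, z up, x the well's long way. Printer: fixed off-white box 200 (x) by 140 (y) by 58 mm high, roll housing and label exit at the -x end. The well stands on its top, rim 16 mm above this point: 82 by 48 mm inside at the floor, flared to 92 by 58 at the rim, 98 by 64 outside, with a catch ledge on each x end. A seated pack's centre is 19 mm up.
- charger_bay (a point): Centre of the floor of the charger's well, z up, x the well's long way. Charger: fixed low black box 150 (x) by 96 (y) by 26 mm high, with the same well on top (82 by 48 mm at the floor, 92 by 58 at the rim, 16 mm high) without ledges. A seated pack's centre is 19 mm above this point.
- mat: The empty mouse mat, dark, 160 mm (x) by 130 mm (y), 4 mm thick, fixed; origin at the centre of its underside, on the desk. Free spot for a pack.
- label_roll_c (a point): Centre of a roll of blank labels lying flat, 72 mm diameter, 50 mm high, loose: leave it.
- stamp_c (a point): Centre of a wooden rubber stamp standing on its rubber, base 32 mm (x) by 57 mm (y), 66 mm high, loose: leave it.
- ink_pad_c (a point): Centre of a closed stamp ink pad, flat grey box 64 (x) by 46 (y) by 16 mm, loose: leave it.
Things that resemble listed ones, but are neither listed nor needed, are in the scene too. What is shaped like the part that bears pack_flat_c but blue or green is not meant.

How it is judged (in metres and radians):
On the way, in this order (a step that is already met when the one before it is completed fails the run):
1. the flat pack is out of the printer (distance between pack_flat_c and printer_bay above 0.08 m), for 0.1 s.
2. the charged pack stands fully down in the printer's well (horizontal distance between pack_charged_c and printer_bay below 0.008 m and z of pack_charged_c in the frame of printer_bay between 0.015 and 0.022 m), for 0.2 s.
At the end, for the whole second after the job is handed in: Charged pack in the printer's well, flat pack in the charger's: upright, centred within 8 mm, centre 15 to 22 mm above the well's floor. Cover snapped on the printer: centred within 10 mm, lower edge within 3 mm of the casing, level within 0.06 rad. All at rest (all of step 2 and horizontal distance between pack_flat_c and charger_bay below 0.008 m and z of pack_flat_c in the frame of charger_bay between 0.015 and 0.022 m and angle between each of pack_flat_c, pack_charged_c's own z axis and vertical below 0.1 rad and horizontal distance between cover_c and printer_bay below 0.01 m and z of cover_c in the frame of printer_bay between 0.026 and 0.032 m and angle between cover_c's own z axis and vertical below 0.06 rad and linear speed of each of pack_flat, pack_charged, cover below 0.01 m/s); the robot touches nothing.
It fails at once if the label roll was moved by more than 25 mm (distance of label_roll_c from where it was at the start of the episode above 0.025 m).
It fails at once if the stamp was moved by more than 25 mm (distance of stamp_c from where it was at the start of the episode above 0.025 m).
It fails at once if the ink pad was moved by more than 25 mm (distance of ink_pad_c from where it was at the start of the episode above 0.025 m).
It also fails if it takes over 128 s, if anything falls off the work surface, if the arm or the gripper's body presses on something with over 40 N, if the wrist force passes 120 N, or if a joint passes its speed limit or range.

## Working session

There is one attempt and no reset: what is moved stays moved. The work goes in short steps, Python scripts to look and compute and a tool call to move; the robot and the scene stay as the last step left them, time stands still between calls to the robot, and variables do not carry over. Pictures are saved under pics/ and viewed, and the job is handed in when it is done.

Besides the shell and the picture viewer there is one more tool, called after "Call:" in YAML: its name, and indented under it one key for each argument. carry_out: Moves the arm, as the interface text tells. Its arguments: {"type":"object","properties":{"motion":{"type":"array","items":{"type":"array","items":{"type":"number"}}}},"required":["motion"]}

```bash
mkdir -p pics
cat > h.py <<'E'
import numpy as np, cv2
from plant import bot
def cap(n,save=None):
    c=bot.capture(n)
    if save: cv2.imwrite('pics/'+save,c['color'][:,:,::-1])
    return c
def world(c,u,v,d=None):
    # points from pixels with depth
    u=np.asarray(u,float);v=np.asarray(v,float)
    K=c['K'];x=(u-K[0,2])/K[0,0];y=(v-K[1,2])/K[1,1]
    a,b=x.copy(),y.copy()
    for _ in range(10):
        s=1+c['k1']*(a*a+b*b);a=x/s;b=y/s
    ray=np.stack([a,b,np.ones_like(a)],-1)
    T=np.linalg.inv(c['camera_from_world'])
    if d is None: return T[:3,3],ray@T[:3,:3].T
    return (ray*np.asarray(d)[...,None])@T[:3,:3].T+T[:3,3]
def onplane(c,u,v,z):
    o,r=world(c,u,v)
    return o+r*((z-o[2])/r[...,2])[...,None]
def cloud(c):
    v,u=np.mgrid[0:384,0:512]
    return world(c,u,v,c['depth'])
E
python3 - <<'E'
from h import *
print(bot.get_obs())
for n in ["scene","side","wrist"]:
    c=cap(n,n+'0.png'); print(n,c['K'],c['k1'],c['camera_from_world'].round(3),(c['depth']>0).mean())
    np.savez(n+'0.npz',**c)
E
```

```text
{'time': 0.0, 'joint_positions': array([ 1.08102497e+00,  3.42710057e-01,  1.52502518e+00,  9.87851831e-06,
        1.27537902e+00, -1.46000754e-01]), 'dq': array([-0.00104296,  0.00088306,  0.00055068, -0.00142656, -0.00109968,
        0.00095376]), 'tau': array([-2.57998554e-04, -4.31251216e+01, -2.44212878e+01,  7.19343591e-02,
        5.59485366e-02, -1.47215346e-04]), 'tool_pos': array([176.7297934 , 493.92984919, 226.04868306]), 'tcp_rot': array([-3.14008862e+00, -2.30711934e-04,  2.79781899e+00]), 'contact_force': array([-0.27689853, -0.10039592,  0.55819164]), 'moment': array([-0.01134355,  0.02188403,  0.03206568]), 'grip_width': 91.8086109352704}
scene [[483.10027828   0.         253.36882945]
 [  0.         483.10027828 194.98151124]
 [  0.           0.           1.        ]] -0.061683706819589 [[ 7.680000e-01  6.400000e-01 -7.000000e-03 -3.766920e+02]
 [ 4.540000e-01 -5.530000e-01 -6.980000e-01 -2.131170e+02]
 [-4.510000e-01  5.330000e-01 -7.160000e-01  1.636813e+03]
 [ 0.000000e+00  0.000000e+00  0.000000e+00  1.000000e+00]] 0.9960886637369791
side [[483.45444589   0.         256.55537046]
 [  0.         483.45444589 189.31278686]
 [  0.           0.           1.        ]] 0.0683505017755105 [[-9.740000e-01 -2.250000e-01 -1.600000e-02  5.161610e+02]
 [-1.480000e-01  6.900000e-01 -7.090000e-01  1.727290e+02]
 [ 1.700000e-01 -6.880000e-01 -7.050000e-01  1.187879e+03]
 [ 0.000000e+00  0.000000e+00  0.000000e+00  1.000000e+00]] 0.9960072835286459
wrist [[292.54503557   0.         253.04471463]
 [  0.         292.54503557 191.54175669]
 [  0.           0.           1.        ]] 0.021133913871863128 [[ 3.38000e-01  9.41000e-01 -1.00000e-03 -5.24829e+02]
 [ 9.00000e-01 -3.23000e-01  2.92000e-01 -3.64970e+01]
 [ 2.75000e-01 -1.00000e-01 -9.56000e-01  3.91113e+02]
 [ 0.00000e+00  0.00000e+00  0.00000e+00  1.00000e+00]] 0.996002197265625
```

View pics/scene0.png

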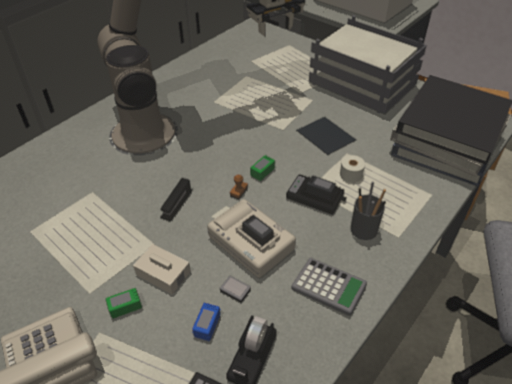

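View pics/side0.png

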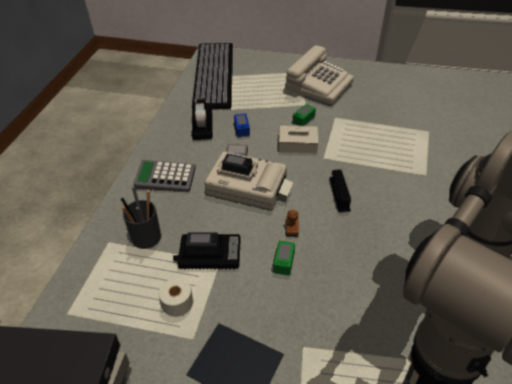

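View pics/wrist0.png

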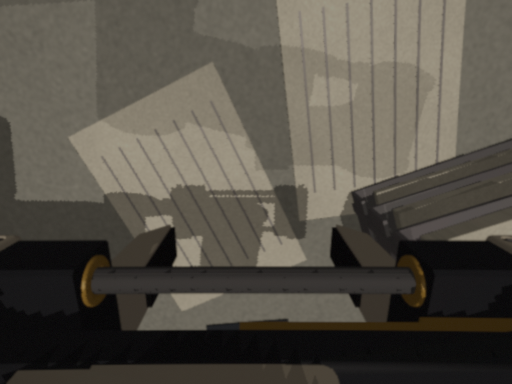

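The scene view shows the printer at about (252,238) with a dark pack at (257,230). The black charger is at (316,193) with a dark pack at (321,187), and the off-white cover with its ridge is at (162,266). The empty mat is at (326,135), the stamp at (239,186), the ink pad at (235,288) and the roll at (352,168). Green packs at (263,167) and (124,302) and a blue one at (207,321) are decoys. I'll enlarge these and measure.

Run:
```python
from h import *
a=np.load('scene0.npz');b=np.load('side0.npz')
A=cv2.resize(a['color'][145:300,125:385],None,fx=3,fy=3,interpolation=cv2.INTER_CUBIC)[:,:,::-1]
cv2.imwrite('pics/cropA.png',A[:600,:800])
B=cv2.resize(b['color'][95:275,150:350],None,fx=3.3,fy=3.3,interpolation=cv2.INTER_CUBIC)[:,:,::-1]
cv2.imwrite('pics/cropB.png',B)
for c,pts in ((a,dict(flat=(260,229),chg=(322,186),roll=(352,165),ridge=(160,262),mat=(326,135),ink=(235,288),stamp=(239,180),desk=(200,230))),(b,dict(flat=(236,161),chg=(203,239),ridge=(299,131),mat=(240,355),desk=(330,270)))):
    P=cloud(c)
    for k,(u,v) in pts.items(): print(k,P[v,u].round(1), P[v-2:v+3,u-2:u+3,2].std().round(2))
```

```text
flat [ 632.4 -143.5   98.5] 1.87
chg [648.8 112.3  64.3] 187.25
roll [653.6 272.2  34.8] 7.87
ridge [ 486.8 -355.    56.1] 4.43
mat [495.  372.8   7.9] 2.32
ink [ 660.7 -274.6   15.9] 1.66
stamp [448.5 -13.5  59. ] 4.03
desk [ 452.  -184.9   -3.5] 2.28
flat [ 616.2 -132.4   95.2] 1.66
chg [633.6 121.3  60.6] 1.61
ridge [ 476.3 -343.3   58.9] 3.27
mat [482.6 358.8   2.5] 188.98
desk [324.1 104.1   3.2] 1.58
```

View pics/cropA.png

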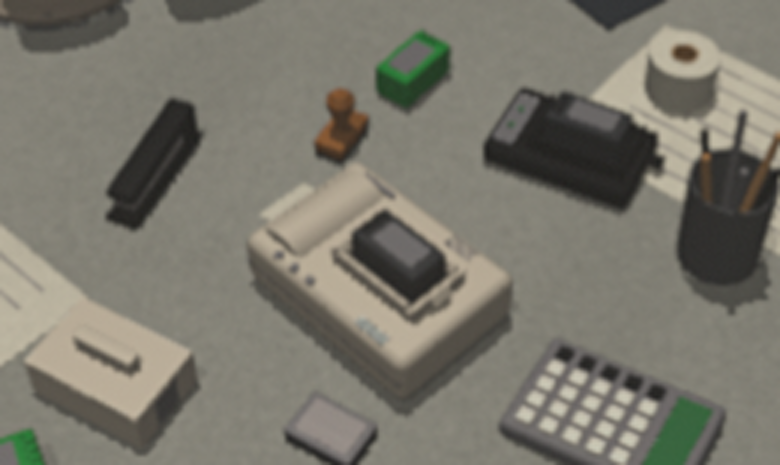

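View pics/cropB.png

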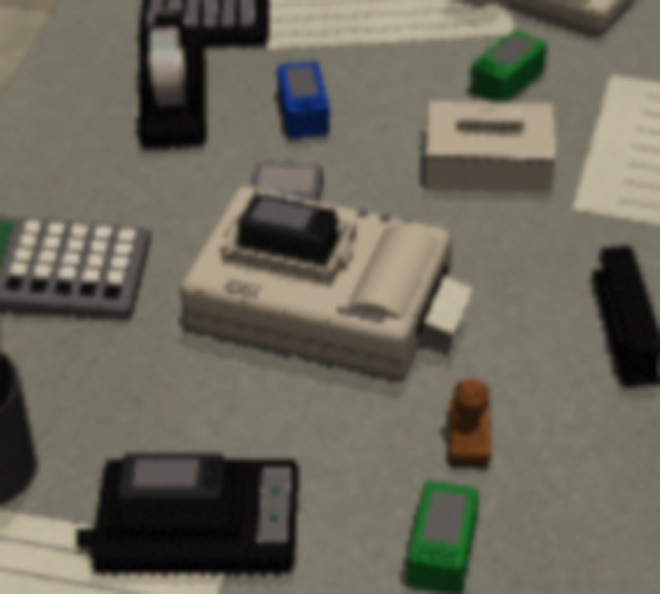

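```bash
cat >> h.py <<'E'
def blob(c,ctr,rad,z0,z1,zp,dark=None):
    """pixels whose depth point lies in a height band near ctr; recast on plane zp; min area rect"""
    P=cloud(c); m=(np.hypot(P[...,0]-ctr[0],P[...,1]-ctr[1])<rad)&(P[...,2]>z0)&(P[...,2]<z1)&(c['depth']>0)
    if dark is not None: 
        g=c['color'].astype(float).mean(-1); m&=(g<dark)
    m=cv2.morphologyEx(m.astype(np.uint8),cv2.MORPH_OPEN,np.ones((3,3)))
    n,l,s,ce=cv2.connectedComponentsWithStats(m)
    if n<2: return None
    k=1+np.argmax(s[1:,4]); v,u=np.nonzero(l==k)
    q=onplane(c,u,v,zp)[:,:2].astype(np.float32)
    r=cv2.minAreaRect(q); bx=cv2.boxPoints(r)
    return dict(med_z=np.median(P[v,u,2]).round(1),c=np.round(r[0],1),size=np.round(r[1],1),ang=round(r[2],1),mean=q.mean(0).round(1),n=len(u),pix=(u.mean().round(),v.mean().round()))
E
python3 - <<'E'
from h import *
print(np.round(bot.get_obs()['tool_pos']))
for n in ('scene','side'):
    c=np.load(n+'0.npz'); print(n)
    for k,a in dict(flat=((622,-140),70,86,108,96),chg=((640,115),70,53,75,64),ridge=((480,-350),60,50,68,58.5),covtop=((480,-350),90,35,50,42.5),printer=((600,-140),170,48,66,58),charger=((640,120),110,18,34,26)).items():
        print(k,blob(c,*a))
c=np.load('wrist0.npz'); o=bot.get_obs()
T=np.linalg.inv(c['camera_from_world'])
from scipy.spatial.transform import Rotation as R
Rt=R.from_euler('xyz',o['tcp_rot']).as_matrix()
print((Rt.T@(T[:3,3]-o['tool_pos'])).round(1)); print((Rt.T@T[:3,:3]).round(3)); print(Rt.round(2))
E
```

```text
[177. 494. 226.]
scene
flat {'med_z': np.float64(96.7), 'c': array([ 621.4, -140.1]), 'size': array([47. , 81.8]), 'ang': 84.3, 'mean': array([ 621. , -139.5], dtype=float32), 'n': 435, 'pix': (np.float64(258.0), np.float64(227.0))}
chg {'med_z': np.float64(63.9), 'c': array([642.5, 115.8]), 'size': array([78.4, 48.2]), 'ang': 11.5, 'mean': array([643.3, 116.7], dtype=float32), 'n': 306, 'pix': (np.float64(321.0), np.float64(184.0))}
ridge {'med_z': np.float64(58.0), 'c': array([ 483.6, -353.7]), 'size': array([61.8, 18.3]), 'ang': 10.0, 'mean': array([ 484.1, -352.8], dtype=float32), 'n': 143, 'pix': (np.float64(160.0), np.float64(260.0))}
covtop {'med_z': np.float64(42.5), 'c': array([ 483.2, -352.8]), 'size': array([121.6,  83.8]), 'ang': 9.8, 'mean': array([ 485.9, -353.8], dtype=float32), 'n': 1151, 'pix': (np.float64(161.0), np.float64(265.0))}
printer {'med_z': np.float64(58.4), 'c': array([ 597.1, -138.7]), 'size': array([142.7, 201.9]), 'ang': 84.1, 'mean': array([ 615.2, -152. ], dtype=float32), 'n': 1877, 'pix': (np.float64(253.0), np.float64(238.0))}
charger {'med_z': np.
[... 919 characters left out ...]
g': 8.0, 'mean': array([ 478.7, -342.2], dtype=float32), 'n': 566, 'pix': (np.float64(298.0), np.float64(135.0))}
printer {'med_z': np.float64(57.5), 'c': array([ 588.7, -127.2]), 'size': array([143.7, 199.2]), 'ang': 84.8, 'mean': array([ 582.9, -107.2], dtype=float32), 'n': 1436, 'pix': (np.float64(246.0), np.float64(179.0))}
charger {'med_z': np.float64(25.5), 'c': array([620.9, 122.2]), 'size': array([148.5,  95.8]), 'ang': 12.2, 'mean': array([598.3, 133.2], dtype=float32), 'n': 933, 'pix': (np.float64(217.0), np.float64(254.0))}
[  79.     0.4 -157.9]
[[-0.001 -0.956 -0.292]
 [ 1.    -0.001 -0.   ]
 [-0.    -0.292  0.956]]
[[-0.94  0.34 -0.  ]
 [ 0.34  0.94 -0.  ]
 [ 0.   -0.   -1.  ]]
```

```bash
cat >> h.py <<'E'
from scipy.spatial.transform import Rotation as R
def goto(x,y,z,yawdeg):
    o=bot.get_obs(); Rt=R.from_euler('xyz',o['tcp_rot']).as_matrix()
    d=Rt.T@(np.array([x,y,z])-o['tool_pos'])
    yaw=np.degrees(o['tcp_rot'][2]); s=(yaw-yawdeg+180)%360-180
    print('t',round(o['time'],2),'pos',o['tool_pos'].round(1),'rot',np.degrees(o['tcp_rot']).round(2),'F',o['contact_force'].round(1),'w',round(o['grip_width'],1))
    print('shift',d.round(1),'spin',round(s,1))
E
python3 -c "
from h import *
goto(617,-135,205,174.1)"
```

```text
t 0.15 pos [176.8 494.  226.2] rot [-1.7994e+02 -1.0000e-02  1.6030e+02] F [-0.1 -0.1  1.2] w 91.9
shift [-626.5 -443.8   21.6] spin -13.8
```

Call:
carry_out:
  motion:
    - [0,-40,-28,0,-1]
    - [0,-80,-56,0,-2]
    - [0,-120,-85,0,-3]
    - [0,-170,-120,0,-4]
    - [0,-220,-155,0,-5]
    - [0,-270,-190,0,-6]
    - [0,-320,-226,5,-7]
    - [0,-370,-262,10,-8]
    - [0,-420,-297,15,-9]
    - [0,-470,-333,20,-10]

```text
time: 1.4
tool_pos: [507.9, 20.2, 206.2]
tcp_rot: [-3.141, -0.0, 2.973]
contact_force: [0.5, 0.2, -0.1]
grip_width: 92.4
```

```bash
python3 -c "
from h import *
goto(617,-135,205,174.1)"
```

```text
t 1.4 pos [507.9  20.2 206.2] rot [-1.7995e+02 -3.0000e-02  1.7032e+02] F [ 0.5  0.2 -0.1] w 92.4
shift [-133.7 -134.6    1.3] spin -3.8
```

Call:
carry_out:
  motion:
    - [0,-40,-40,0,-1]
    - [0,-80,-80,0,-2]
    - [0,-115,-115,0,-3]
    - [0,-134,-134,0,-3.8]
    - [0,-134,-134,0,-3.8]
    - [0,-134,-134,0,-3.8]

```text
time: 2.15
tool_pos: [616.8, -133.5, 205.9]
tcp_rot: [-3.141, -0.002, 3.039]
contact_force: [-0.2, 1.0, -0.1]
grip_width: 91.7
```

Run:
```python
from h import *
goto(617,-135,205,174.1)
c=cap('wrist','w1.png'); np.savez('w1.npz',**c)
for zz in ((86,108,96),(66,82,74)): print(blob(c,(617,-135),75,*zz))
print(blob(c,(600,-137),150,50,64,58))
```

```text
t 2.15 pos [ 616.8 -133.5  205.9] rot [-1.7999e+02 -1.0000e-01  1.7412e+02] F [-0.2  1.  -0.1] w 91.7
shift [-0.3 -1.5  0.9] spin 0.0
{'med_z': np.float64(96.0), 'c': array([ 614.7, -136.4]), 'size': array([41.4, 74.2]), 'ang': 84.1, 'mean': array([ 613.3, -136.2], dtype=float32), 'n': 3269, 'pix': (np.float64(249.0), np.float64(185.0))}
{'med_z': np.float64(72.7), 'c': array([ 614.2, -136.7]), 'size': array([ 64. , 105.5]), 'ang': 84.1, 'mean': array([ 607.6, -136.2], dtype=float32), 'n': 2220, 'pix': (np.float64(249.0), np.float64(173.0))}
{'med_z': np.float64(57.9), 'c': array([ 589.8, -134.6]), 'size': array([136.8, 193.6]), 'ang': 84.1, 'mean': array([ 583.7, -134. ], dtype=float32), 'n': 13873, 'pix': (np.float64(249.0), np.float64(145.0))}
```

View pics/w1.png

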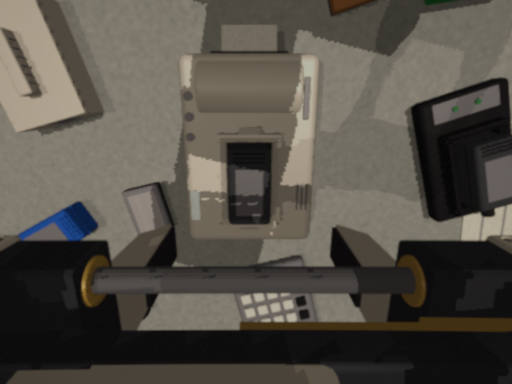

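The wrist view shows the printer with the pack's dark top at (249,185), measuring 74x41 mm at z 96 and yaw -5.9°. That matches the dark grey flat pack in the printer and not the green or blue lookalikes. Next I confirm it in a crop and measure the mat.

Run:
```python
from h import *
c=np.load('w1.npz')
cv2.imwrite('pics/w1crop.png',cv2.resize(c['color'][40:245,170:330],None,fx=2.9,fy=2.9,interpolation=cv2.INTER_CUBIC)[:,:,::-1])
for n in ('scene','side'):
    c=np.load(n+'0.npz'); P=cloud(c); g=c['color'].astype(int)
    m=((np.hypot(P[...,0]-490,P[...,1]-366)<140)&(g.max(-1)<62)&(P[...,2]<20)&(c['depth']>0)).astype(np.uint8)
    m=cv2.morphologyEx(m,cv2.MORPH_OPEN,np.ones((3,3)))
    k,l,s,_=cv2.connectedComponentsWithStats(m); i=1+np.argmax(s[1:,4]); v,u=np.nonzero(l==i)
    r=cv2.minAreaRect(onplane(c,u,v,4)[:,:2].astype(np.float32)); print(n,r,s[i])
    t=(np.hypot(P[...,0]-487,P[...,1]-364)<170)&(P[...,2]>35)&(c['depth']>0)
    print('tall near mat',t.sum(), P[t][::max(1,t.sum()//8)].round() if t.any() else '')
goto(614.7,-136.4,77.5,174.1)
```

```text
scene ((490.53887939453125, 378.01312255859375), (123.16500854492188, 153.07513427734375), 75.76863098144531) [ 300  118   54   36 1036]
tall near mat 15 [[625. 287.  45.]
 [632. 280.  53.]
 [631. 288.  48.]
 [633. 291.  47.]
 [637. 290.  50.]
 [641. 295.  49.]
 [626. 273.  51.]
 [627. 277.  49.]
 [630. 278.  50.]
 [633. 278.  51.]
 [636. 285.  49.]
 [626. 268.  51.]
 [628. 270.  50.]
 [628. 275.  47.]
 [626. 267.  47.]]
side ((487.0626220703125, 380.16815185546875), (129.3764190673828, 158.39512634277344), 76.06153869628906) [ 188  324   95   60 3735]
tall near mat 152 [[623. 262.  50.]
 [630. 275.  52.]
 [626. 279.  51.]
 [631. 285.  51.]
 [619. 276.  36.]
 [628. 289.  46.]
 [637. 296.  47.]
 [644. 301.  43.]]
t 2.2 pos [ 616.8 -133.3  206.3] rot [-1.7998e+02 -7.0000e-02  1.7416e+02] F [-0.4 -0.2  0.3] w 91.8
shift [  1.7  -3.3 128.8] spin 0.1
```

View pics/w1crop.png

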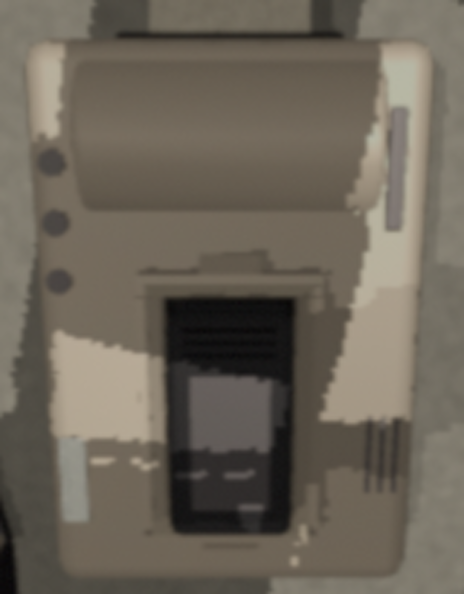

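Call:
carry_out:
  motion:
    - [0,1.7,-3.3,20,0]
    - [0,1.7,-3.3,50,0]
    - [0,1.7,-3.3,80,0]
    - [0,1.7,-3.3,105,0]
    - [0,1.7,-3.3,120,0]
    - [0,1.7,-3.3,128.5,0]
    - [0,1.7,-3.3,128.5,0]
    - [0,1.7,-3.3,128.5,0]

```text
time: 3.2
tool_pos: [615.2, -136.5, 78.8]
tcp_rot: [-3.141, 0.0, 3.04]
contact_force: [-0.1, -0.3, 0.4]
grip_width: 92.1
```

```bash
python3 -c "
from h import *
goto(614.7,-136.4,77.5,174.1)"
```

```text
t 3.2 pos [ 615.2 -136.5   78.8] rot [-1.7996e+02  2.0000e-02  1.7416e+02] F [-0.1 -0.3  0.4] w 92.1
shift [0.5 0.1 1.3] spin 0.1
```

Call:
carry_out:
  motion:
    - [0,0,0,1,0]
    - [0.4,0,0,1,0]
    - [0.8,0,0,1,0]
    - [1,0,0,1,0]
    - [1,0,0,1,0]
    - [1,0,0,1,0]
    - [1,0,0,1,0]

```text
time: 4.08
tool_pos: [615.2, -136.6, 77.8]
tcp_rot: [-3.141, 0.0, 3.04]
contact_force: [0.1, -0.5, 0.8]
grip_width: 41.8
```

```bash
python3 -c "
from h import *
goto(614.7,-136.4,77.5,174.1)
c=cap('wrist','w2.png')"
```

```text
t 4.08 pos [ 615.2 -136.6   77.8] rot [-1.7995e+02  3.0000e-02  1.7416e+02] F [ 0.1 -0.5  0.8] w 41.8
shift [0.5 0.1 0.3] spin 0.1
```

View pics/w2.png

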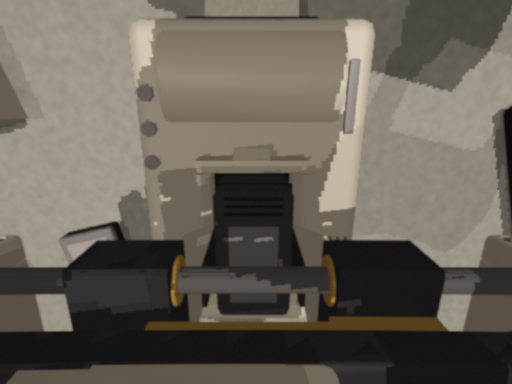

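Call:
carry_out:
  motion:
    - [1,0,0,-5,0]
    - [1,0,0,-15,0]
    - [1,0,0,-30,0]
    - [1,0,0,-50,0]
    - [1,0,0,-75,0]
    - [1,0,0,-100,0]
    - [1,0,0,-115,0]
    - [1,0,0,-120,0]

```text
time: 5.12
tool_pos: [615.5, -136.6, 199.1]
tcp_rot: [-3.14, 0.002, 3.04]
contact_force: [-0.0, 0.2, -2.1]
grip_width: 41.7
```

```bash
python3 -c "
from h import *
goto(488,379,180,174.1)"
```

```text
t 5.12 pos [ 615.5 -136.6  199.1] rot [-1.7993e+02  1.3000e-01  1.7416e+02] F [-0.   0.2 -2.1] w 41.7
shift [179.3 500.   18. ] spin 0.1
```

Call:
carry_out:
  motion:
    - [1,10,25,0,0]
    - [1,25,70,0,0]
    - [1,43,120,0,0]
    - [1,61,170,0,0]
    - [1,79,220,0,0]
    - [1,97,270,0,0]
    - [1,115,320,0,0]
    - [1,133,370,0,0]
    - [1,150,420,0,0]
    - [1,165,460,0,0]

```text
time: 6.38
tool_pos: [497.0, 339.6, 197.3]
tcp_rot: [-3.14, 0.001, 3.041]
contact_force: [0.1, -0.5, -2.6]
grip_width: 41.7
```

```bash
python3 -c "
from h import *
goto(488,379,24.5,174.1)"
```

```text
t 6.38 pos [497.  339.6 197.3] rot [-1.7988e+02  5.0000e-02  1.7421e+02] F [ 0.1 -0.5 -2.6] w 41.7
shift [ 13.1  38.7 172.7] spin 0.1
```

Call:
carry_out:
  motion:
    - [1,7,20,15,0]
    - [1,13,39,45,0]
    - [1,13,39,80,0]
    - [1,13,39,115,0]
    - [1,13,39,145,0]
    - [1,13,39,162,0]
    - [1,13,39,168,0]
    - [1,13,39,171,0]
    - [1,13,39,173,0]
    - [1,13,39,173,0]

```text
time: 7.62
tool_pos: [488.4, 379.6, 24.9]
tcp_rot: [-3.14, 0.002, 3.041]
contact_force: [-0.0, -1.0, -1.6]
grip_width: 41.9
```

```bash
python3 -c "
from h import *
goto(488,379,23,174.1)"
```

```text
t 7.62 pos [488.4 379.6  24.9] rot [-1.7993e+02  1.0000e-01  1.7421e+02] F [-0.  -1.  -1.6] w 41.9
shift [ 0.3 -0.6  1.9] spin 0.1
```

Nearly down. I settle it another 2 mm, release, and go up.

Call:
carry_out:
  motion:
    - [1,0,0,1,0]
    - [1,0,0,1.5,0]
    - [1,0,0,1.5,0]
    - [0.7,0,0,1,0]
    - [0.3,0,0,1,0]
    - [0,0,0,1,0]
    - [0,0,0,1,0]
    - [0,0,0,-20,0]
    - [0,0,0,-60,0]
    - [0,0,0,-110,0]

```text
time: 8.88
tool_pos: [487.6, 379.4, 135.1]
tcp_rot: [-3.139, -0.0, 3.041]
contact_force: [0.1, 1.0, 0.5]
grip_width: 91.3
```

Run:
```python
from h import *
goto(637,120,170,-168)
c=cap('wrist','w3.png'); np.savez('w3.npz',**c)
print(blob(c,(488,379),80,32,52,42))
```

```text
t 8.88 pos [487.6 379.4 135.1] rot [-1.7984e+02 -1.0000e-02  1.7421e+02] F [0.1 1.  0.5] w 91.3
shift [-174.8 -243.1  -34.2] spin -17.8
{'med_z': np.float64(42.0), 'c': array([488. , 380.4]), 'size': array([41.3, 74.4]), 'ang': 84.2, 'mean': array([486.6, 380.5], dtype=float32), 'n': 3641, 'pix': (np.float64(254.0), np.float64(192.0))}
```

View pics/w3.png

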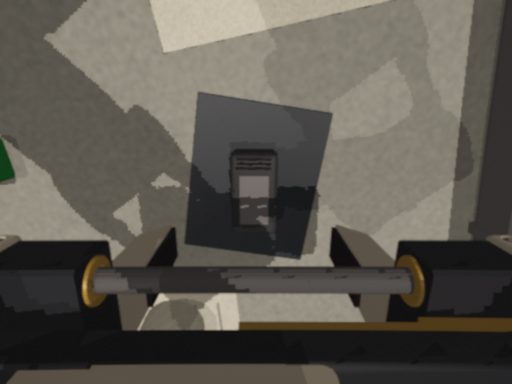

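The picture shows the flat pack standing upright on the mat at (254,190). Before moving to the charger I check how much room the pencil cup leaves.

Run:
```python
from h import *
for n in ('scene','side'):
    c=np.load(n+'0.npz'); P=cloud(c)
    t=(np.hypot(P[...,0]-640,P[...,1]-120)<220)&(P[...,2]>75)&(c['depth']>0)&(P[...,1]>-20)
    Q=P[t]; print(n,len(Q),Q.min(0).round(),Q.max(0).round())
    for z in (75,95,115,135): 
        q=Q[(Q[:,2]>z)&(Q[:,2]<z+20)]; print(z,len(q), (np.percentile(q,[5,95],axis=0).round().tolist() if len(q) else ''))
```

```text
scene 699 [764.  59.  75.] [841. 142. 152.]
75 308 [[768.0, 63.0, 76.0], [838.0, 137.0, 94.0]]
95 212 [[769.0, 63.0, 96.0], [838.0, 137.0, 112.0]]
115 106 [[769.0, 69.0, 116.0], [835.0, 129.0, 134.0]]
135 73 [[768.0, 66.0, 136.0], [837.0, 131.0, 151.0]]
side 798 [758.  60.  75.] [839. 142. 153.]
75 337 [[761.0, 64.0, 76.0], [833.0, 140.0, 94.0]]
95 254 [[762.0, 67.0, 96.0], [833.0, 139.0, 113.0]]
115 121 [[763.0, 73.0, 116.0], [834.0, 133.0, 134.0]]
135 86 [[763.0, 70.0, 136.0], [835.0, 135.0, 150.0]]
```

Call:
carry_out:
  motion:
    - [0,-15,-20,-20,-1]
    - [0,-35,-50,-35,-4]
    - [0,-60,-85,-40,-7]
    - [0,-90,-125,-40,-10]
    - [0,-120,-167,-40,-13]
    - [0,-145,-202,-40,-16]
    - [0,-165,-230,-40,-17.8]
    - [0,-175,-243,-40,-17.8]
    - [0,-175,-243,-40,-17.8]
    - [0,-175,-243,-40,-17.8]

```text
time: 10.18
tool_pos: [639.4, 123.2, 183.9]
tcp_rot: [3.139, 0.011, -2.931]
contact_force: [-0.3, -0.1, -0.7]
grip_width: 91.7
```

Run:
```python
from h import *
c=cap('wrist','w4.png'); np.savez('w4.npz',**c)
print(blob(c,(637,120),80,54,74,64)); print(blob(c,(637,120),80,36,48,42)); print(blob(c,(625,120),120,20,32,26))
goto(637,120,45.5,-168)
```

```text
{'med_z': np.float64(64.1), 'c': array([636.2, 121.7]), 'size': array([74.3, 41.4]), 'ang': 11.9, 'mean': array([634.8, 121.6], dtype=float32), 'n': 3079, 'pix': (np.float64(252.0), np.float64(179.0))}
{'med_z': np.float64(41.0), 'c': array([637.1, 121.7]), 'size': array([97.9, 64. ]), 'ang': 12.3, 'mean': array([629.7, 119.7], dtype=float32), 'n': 1899, 'pix': (np.float64(251.0), np.float64(168.0))}
{'med_z': np.float64(26.0), 'c': array([622.4, 118. ]), 'size': array([146.1,  95.1]), 'ang': 12.4, 'mean': array([596. , 112.4], dtype=float32), 'n': 5872, 'pix': (np.float64(251.0), np.float64(132.0))}
t 10.22 pos [639.4 123.3 184. ] rot [ 179.88    0.63 -167.9 ] F [ 0.5 -0.3 -0.4] w 91.5
shift [  4.5  -3.  138.5] spin 0.1
```

View pics/w4.png

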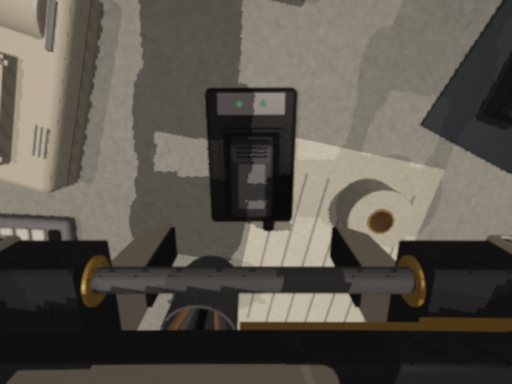

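The charged pack's dark top is at (252,179), 74x41 mm at z 64, standing in the black charger. It is the only dark grey pack besides the one I moved. I descend most of the way and recheck.

Call:
carry_out:
  motion:
    - [0,3,-1,10,0]
    - [0,4,-1,35,0]
    - [0,4,-1,65,0]
    - [0,4,-1,90,0]
    - [0,4,-1,100,0]
    - [0,4,-1,100,0]

```text
time: 10.98
tool_pos: [636.2, 122.3, 83.4]
tcp_rot: [3.139, 0.01, -2.93]
contact_force: [0.0, -0.1, -0.7]
grip_width: 92.0
```

Run:
```python
from h import *
goto(636.5,121.7,46,-168)
```

```text
t 10.97 pos [636.2 122.3  83.4] rot [ 179.87    0.56 -167.88] F [ 0.  -0.1 -0.7] w 92.0
shift [ 0.2 -0.7 37.4] spin 0.1
```

Call:
carry_out:
  motion:
    - [0,0,-0.7,15,0]
    - [0,0,-0.7,30,0]
    - [0,0,-0.7,37.5,0]
    - [0,0,-0.7,37.5,0]
    - [0.4,0,-0.7,37.5,0]
    - [0.8,0,-0.7,37.5,0]
    - [1,0,-0.7,37.5,0]
    - [1,0,-0.7,37.5,0]
    - [1,0,-0.7,37.5,0]
    - [1,0,-0.7,37.5,0]

```text
time: 12.22
tool_pos: [636.7, 121.7, 46.0]
tcp_rot: [3.139, 0.01, -2.93]
contact_force: [0.4, 0.4, 0.2]
grip_width: 41.4
```

Run:
```python
from h import *
goto(636.5,121.7,190,-168)
```

```text
t 12.22 pos [636.7 121.7  46. ] rot [ 179.88    0.56 -167.88] F [0.4 0.4 0.2] w 41.4
shift [  -1.2    0.3 -144. ] spin 0.1
```

Call:
carry_out:
  motion:
    - [1,0,0,-5,0]
    - [1,0,0,-15,0]
    - [1,0,0,-30,0]
    - [1,0,0,-50,0]
    - [1,0,0,-80,0]
    - [1,0,0,-110,0]
    - [1,0,0,-135,0]
    - [1,0,0,-145,0]
    - [1,0,0,-145,0]

```text
time: 13.35
tool_pos: [635.6, 121.1, 191.7]
tcp_rot: [3.14, 0.011, -2.93]
contact_force: [-0.2, 1.1, -1.8]
grip_width: 42.1
```

Run:
```python
from h import *
c=cap('wrist','w5.png'); np.savez('w5.npz',**c)
print(blob(c,(637,120),80,36,48,42)); 
goto(615.2,-136.6,190,174.1)
```

```text
{'med_z': np.float64(40.8), 'c': array([610.4, 115.8]), 'size': array([43.6, 63.9]), 'ang': 12.1, 'mean': array([603.9, 114.3], dtype=float32), 'n': 1022, 'pix': (np.float64(252.0), np.float64(146.0))}
t 13.4 pos [635.1 121.1 190.6] rot [ 179.87    0.53 -167.88] F [ 0.8  0.1 -2.8] w 41.9
shift [  73.6 -247.8   -0.6] spin 18.0
```

View pics/w5.png

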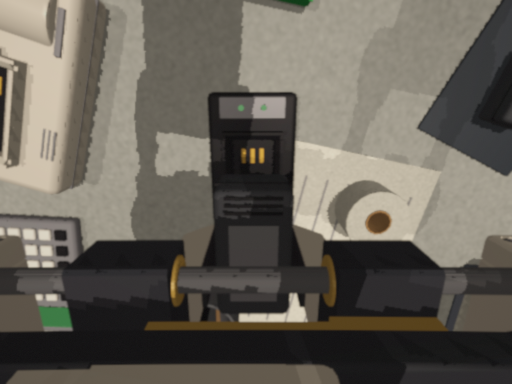

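Call:
carry_out:
  motion:
    - [1,5,-15,0,1]
    - [1,15,-50,0,4]
    - [1,27,-90,0,7]
    - [1,40,-135,0,10]
    - [1,52,-175,0,13]
    - [1,62,-210,0,16]
    - [1,70,-235,0,18]
    - [1,73.5,-248,0,18]
    - [1,73.5,-248,0,18]
    - [1,73.5,-248,0,18]

```text
time: 14.65
tool_pos: [615.3, -135.9, 189.1]
tcp_rot: [3.136, 0.007, 3.04]
contact_force: [0.3, -0.0, -1.9]
grip_width: 42.0
```

Run:
```python
from h import *
goto(615.2,-136.6,190,174.1)
c=cap('wrist','w6.png'); np.savez('w6.npz',**c)
P=cloud(c); m=(np.hypot(P[...,0]-614,P[...,1]+136)<75)&(P[...,2]>68)&(P[...,2]<80)
v,u=np.nonzero(m); q=onplane(c,u,v,74)
a=np.radians(-5.9); e=np.array([np.cos(a),np.sin(a)]); f=np.array([-e[1],e[0]])
s=(q[:,:2]-[614.7,-136.4])@np.stack([e,f],1); print(np.percentile(s,[0.5,50,99.5],axis=0).round(1))
```

```text
t 14.65 pos [ 615.3 -135.9  189.1] rot [179.69   0.43 174.18] F [ 0.3 -0.  -1.9] w 42.0
shift [-0.  -0.7 -0.9] spin 0.1
[[-52.2 -32.2]
 [-41.2  -1.2]
 [ -7.7  31.3]]
```

View pics/w6.png

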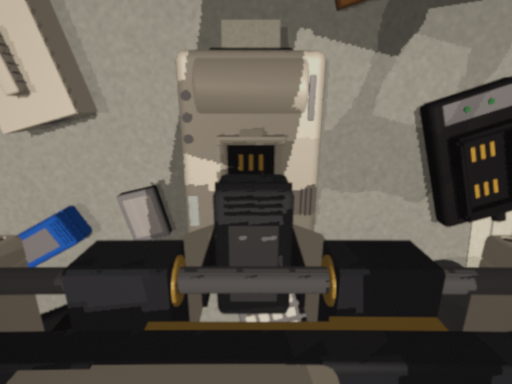

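Well and pack are aligned: the rim spans -32.2 to +31.3 mm across the pick line. I descend to just above the rim.

Call:
carry_out:
  motion:
    - [1,0,-0.7,10,0]
    - [1,0,-0.7,30,0]
    - [1,0,-0.7,55,0]
    - [1,0,-0.7,75,0]
    - [1,0,-0.7,87,0]
    - [1,0,-0.7,90,0]
    - [1,0,-0.7,90,0]

```text
time: 15.58
tool_pos: [616.3, -135.9, 99.6]
tcp_rot: [3.136, 0.008, 3.041]
contact_force: [0.7, -0.8, -1.5]
grip_width: 42.0
```

Run:
```python
from h import *
goto(615.2,-136.6,77.8,174.1)
```

```text
t 15.57 pos [ 616.3 -135.9   99.6] rot [179.7    0.48 174.22] F [ 0.7 -0.8 -1.5] w 42.0
shift [ 1.3 -0.9 21.8] spin 0.1
```

Call:
carry_out:
  motion:
    - [1,1.2,-0.8,3,0]
    - [1,1.2,-0.8,8,0]
    - [1,1.2,-0.8,13,0]
    - [1,1.2,-0.8,17,0]
    - [1,1.2,-0.8,20,0]
    - [1,1.2,-0.8,21.5,0]
    - [1,1.2,-0.8,21.5,0]

```text
time: 16.45
tool_pos: [615.4, -136.5, 78.2]
tcp_rot: [3.137, 0.009, 3.041]
contact_force: [-0.3, 0.7, -2.4]
grip_width: 41.9
```

Run:
```python
from h import *
goto(615.2,-136.6,77.8,174.1)
```

```text
t 16.45 pos [ 615.4 -136.5   78.2] rot [179.71   0.5  174.22] F [-0.3  0.7 -2.4] w 41.9
shift [ 0.2 -0.1  0.4] spin 0.1
```

Nothing resisted on the way in. I seat it 1 mm further, release and rise.

Call:
carry_out:
  motion:
    - [1,0,0,0.7,0]
    - [1,0,0,1,0]
    - [0.8,0,0,0.5,0]
    - [0.4,0,0,0,0]
    - [0,0,0,0,0]
    - [0,0,0,0,0]
    - [0,0,0,-20,0]
    - [0,0,0,-60,0]
    - [0,0,0,-100,0]
    - [0,0,0,-115,0]

```text
time: 17.7
tool_pos: [615.3, -137.4, 195.8]
tcp_rot: [3.138, 0.013, 3.041]
contact_force: [0.5, -0.6, 0.1]
grip_width: 91.8
```

Run:
```python
from h import *
c=cap('wrist','w7.png'); np.savez('w7.npz',**c)
for zz in ((86,108,96),(66,82,74)): print(blob(c,(617,-135),75,*zz))
goto(488,380,160,174.1)
```

```text
{'med_z': np.float64(96.0), 'c': array([ 614.9, -135.7]), 'size': array([41.3, 75. ]), 'ang': 84.1, 'mean': array([ 613.3, -135.5], dtype=float32), 'n': 3516, 'pix': (np.float64(254.0), np.float64(187.0))}
{'med_z': np.float64(72.7), 'c': array([ 612.9, -136.6]), 'size': array([ 64. , 103.4]), 'ang': 84.1, 'mean': array([ 603. , -136.1], dtype=float32), 'n': 2220, 'pix': (np.float64(252.0), np.float64(170.0))}
t 17.75 pos [ 615.4 -137.4  196.5] rot [179.78   0.78 174.22] F [-0.  -0.8  1.2] w 91.8
shift [179.4 501.8  36. ] spin 0.1
```

View pics/w7.png

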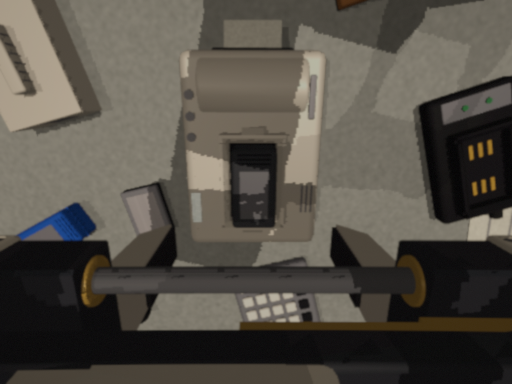

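The charged pack's top is at z 96.0 and (254,187), centred in the well, so it is seated. Next I fetch the flat pack from the mat.

Call:
carry_out:
  motion:
    - [0,12,35,0,0]
    - [0,32,90,2,0]
    - [0,52,145,4,0]
    - [0,72,200,6,0]
    - [0,92,255,8,0]
    - [0,112,310,12,0]
    - [0,132,365,16,0]
    - [0,152,420,20,0]
    - [0,168,468,30,0]
    - [0,179,500,36,0]

```text
time: 19.0
tool_pos: [486.4, 380.0, 157.5]
tcp_rot: [3.139, 0.011, 3.043]
contact_force: [-0.1, -0.1, 0.4]
grip_width: 91.7
```

Run:
```python
from h import *
goto(488.4,379.6,24,174.1)
```

```text
t 19.0 pos [486.4 380.  157.5] rot [179.88   0.62 174.33] F [-0.1 -0.1  0.4] w 91.7
shift [ -0.6  -0.5 133.5] spin 0.2
```

Call:
carry_out:
  motion:
    - [0,-0.6,-0.5,15,0]
    - [0,-0.6,-0.5,45,0]
    - [0,-0.6,-0.5,80,0]
    - [0,-0.6,-0.5,110,0]
    - [0,-0.6,-0.5,127,0]
    - [0,-0.6,-0.5,133,0]
    - [0,-0.6,-0.5,133,0]
    - [0,-0.6,-0.5,133,0]

```text
time: 20.0
tool_pos: [489.1, 379.9, 25.7]
tcp_rot: [3.138, 0.013, 3.042]
contact_force: [0.3, -0.3, 0.5]
grip_width: 92.0
```

Call:
carry_out:
  motion:
    - [0.3,0,0,0,0]
    - [0.7,0,0,0,0]
    - [1,0,0,0,0]
    - [1,0,0,0,0]
    - [1,0,0,0,0]
    - [1,0,0,0,0]

```text
time: 20.75
tool_pos: [489.0, 379.9, 25.6]
tcp_rot: [3.138, 0.012, 3.043]
contact_force: [0.7, 0.5, -0.2]
grip_width: 41.6
```

Run:
```python
from h import *
goto(636.7,121.7,170,-168)
```

```text
t 20.75 pos [489.  379.9  25.6] rot [179.81   0.71 174.32] F [ 0.7  0.5 -0.2] w 41.6
shift [-174.3 -241.8 -143. ] spin -17.7
```

Call:
carry_out:
  motion:
    - [1,0,0,-5,0]
    - [1,0,0,-15,0]
    - [1,0,0,-35,0]
    - [1,0,0,-60,0]
    - [1,0,0,-90,0]
    - [1,0,0,-120,0]
    - [1,0,0,-145,0]
    - [1,0,0,-155,0]
    - [1,0,0,-155,0]

```text
time: 21.88
tool_pos: [487.2, 379.6, 181.1]
tcp_rot: [3.138, 0.013, 3.043]
contact_force: [-1.0, -0.2, -2.1]
grip_width: 41.7
```

Run:
```python
from h import *
goto(637.5,121.8,170,-168)
```

```text
t 21.88 pos [487.2 379.6 181.1] rot [179.78   0.76 174.32] F [-1.  -0.2 -2.1] w 41.7
shift [-174.9 -241.7   12.5] spin -17.7
```

Call:
carry_out:
  motion:
    - [1,-12,-17,0,-1]
    - [1,-35,-48,0,-4]
    - [1,-63,-87,0,-7]
    - [1,-92,-127,0,-10]
    - [1,-122,-168,0,-13]
    - [1,-147,-203,0,-16]
    - [1,-166,-230,2,-17.7]
    - [1,-175,-242,4,-17.7]
    - [1,-175,-242,4,-17.7]
    - [1,-175,-242,4,-17.7]

```text
time: 23.12
tool_pos: [636.7, 122.8, 178.1]
tcp_rot: [3.141, 0.013, -2.931]
contact_force: [-0.1, -0.6, -1.3]
grip_width: 41.8
```

Run:
```python
from h import *
goto(637.5,121.8,67,-168)
c=cap('wrist','w8.png')
```

```text
t 23.12 pos [636.7 122.8 178.1] rot [ 179.98    0.74 -167.93] F [-0.1 -0.6 -1.3] w 41.8
shift [  0.8  -1.2 111.1] spin 0.1
```

View pics/w8.png

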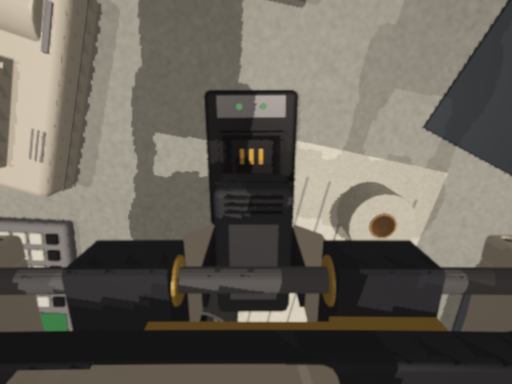

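The flat pack hangs square over the charger well, with its contacts at (252,157). I descend.

Call:
carry_out:
  motion:
    - [1,0.8,-1.2,10,0]
    - [1,0.8,-1.2,35,0]
    - [1,0.8,-1.2,65,0]
    - [1,0.8,-1.2,90,0]
    - [1,0.8,-1.2,105,0]
    - [1,0.8,-1.2,110,0]
    - [1,0.8,-1.2,110,0]

```text
time: 24.05
tool_pos: [637.9, 122.1, 68.7]
tcp_rot: [3.142, 0.014, -2.93]
contact_force: [0.0, 0.6, -1.7]
grip_width: 41.6
```

Run:
```python
from h import *
goto(637.5,121.8,47.6,-168)
```

```text
t 24.05 pos [637.9 122.1  68.7] rot [ 180.      0.8  -167.89] F [ 0.   0.6 -1.7] w 41.6
shift [ 0.7 -0.2 21.1] spin 0.1
```

Call:
carry_out:
  motion:
    - [1,0.5,-0.2,3,0]
    - [1,0.5,-0.2,8,0]
    - [1,0.5,-0.2,13,0]
    - [1,0.5,-0.2,17,0]
    - [1,0.5,-0.2,20,0]
    - [1,0.5,-0.2,21.5,0]
    - [1,0.5,-0.2,21.5,0]

```text
time: 24.92
tool_pos: [637.7, 121.9, 47.7]
tcp_rot: [3.142, 0.014, -2.93]
contact_force: [-1.5, -1.3, 2.7]
grip_width: 41.5
```

Call:
carry_out:
  motion:
    - [1,0,0,0.3,0]
    - [1,0,0,0.5,0]
    - [0.8,0,0,0,0]
    - [0.4,0,0,0,0]
    - [0,0,0,0,0]
    - [0,0,0,0,0]
    - [0,0,0,-20,0]
    - [0,0,0,-60,0]
    - [0,0,0,-100,0]
    - [0,0,0,-125,0]

```text
time: 26.18
tool_pos: [636.7, 121.6, 175.0]
tcp_rot: [-3.141, 0.017, -2.93]
contact_force: [-0.2, -0.1, -0.3]
grip_width: 91.3
```

Run:
```python
from h import *
c=cap('wrist','w9.png'); np.savez('w9.npz',**c)
print(blob(c,(637,120),80,54,80,64)); print(blob(c,(637,120),80,36,48,42))
goto(482,-348,170,-170)
```

```text
{'med_z': np.float64(64.1), 'c': array([636.4, 122.2]), 'size': array([74.8, 41.4]), 'ang': 12.1, 'mean': array([635.1, 121.9], dtype=float32), 'n': 3230, 'pix': (np.float64(254.0), np.float64(184.0))}
{'med_z': np.float64(40.9), 'c': array([636.9, 121.6]), 'size': array([97.9, 63.9]), 'ang': 12.3, 'mean': array([626.6, 119. ], dtype=float32), 'n': 1896, 'pix': (np.float64(252.0), np.float64(169.0))}
t 26.23 pos [637.9 121.7 178.3] rot [-179.94    1.25 -167.88] F [1.2 0.2 3. ] w 91.6
shift [ 251.2 -426.5    3.3] spin 2.1
```

View pics/w9.png

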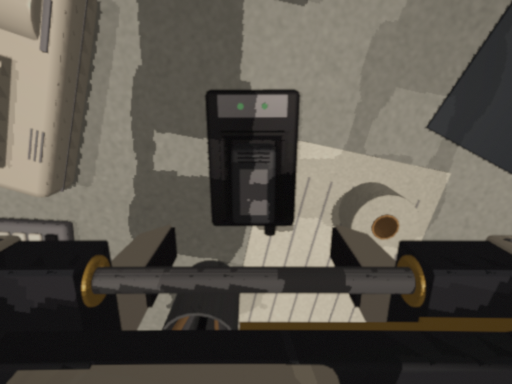

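The flat pack's top is at z 64.1 and (254,184), seated in the charger. The tool shows a slight tilt after fast moves, so I let it settle before the next call.

Run:
```python
from h import *
for i in range(8):
    bot.capture('wrist'); o=bot.get_obs(); print(np.degrees(o['tcp_rot']).round(2),o['tool_pos'].round(1))
goto(482,-348,170,-170)
c=np.load('w8.npz') if 0 else None
```

```text
[-179.94    1.19 -167.88] [637.7 121.7 176.2]
[-179.98    0.98 -167.88] [636.7 121.6 173.9]
[ 180.      0.8  -167.89] [635.8 121.5 172.2]
[ 179.98    0.69 -167.89] [635.4 121.4 171.3]
[ 179.98    0.65 -167.89] [635.2 121.4 170.9]
[ 179.97    0.63 -167.89] [635.2 121.4 170.8]
[ 179.98    0.64 -167.89] [635.3 121.4 171. ]
[ 179.98    0.67 -167.89] [635.4 121.5 171.2]
t 26.62 pos [635.4 121.5 171.2] rot [ 179.98    0.67 -167.89] F [-0.1 -0.2 -0.7] w 91.8
shift [ 248.5 -426.8   -1.9] spin 2.1
```

Call:
carry_out:
  motion:
    - [0,10,-17,-3,0]
    - [0,30,-55,-5,0]
    - [0,58,-100,-5,0.5]
    - [0,87,-150,-5,1]
    - [0,116,-200,-5,1]
    - [0,145,-250,-5,1.5]
    - [0,174,-300,-5,2]
    - [0,203,-350,-5,2]
    - [0,230,-395,-3,2]
    - [0,248,-426,-2,2]

```text
time: 27.88
tool_pos: [480.1, -350.0, 170.0]
tcp_rot: [3.141, 0.011, -2.968]
contact_force: [0.6, 0.9, 0.1]
grip_width: 91.9
```

Call:
carry_out:
  motion:
    - [0,0,0,0,0]
    - [0,0,0,0,0]
    - [0,0,0,0,0]

```text
time: 28.25
tool_pos: [480.3, -348.9, 170.1]
tcp_rot: [3.141, 0.011, -2.966]
contact_force: [0.3, -0.2, -0.1]
grip_width: 91.9
```

Run:
```python
from h import *
c=cap('wrist','w10.png'); np.savez('w10.npz',**c)
print(blob(c,(482,-348),70,52,68,58.5)); print(blob(c,(482,-348),100,36,49,42.5)); 
goto(482,-348,170,-170)
```

```text
{'med_z': np.float64(58.4), 'c': array([ 478.9, -350.9]), 'size': array([59.9, 13.1]), 'ang': 9.5, 'mean': array([ 478. , -351.3], dtype=float32), 'n': 852, 'pix': (np.float64(251.0), np.float64(184.0))}
{'med_z': np.float64(42.5), 'c': array([ 479.3, -351.3]), 'size': array([115.7,  79.6]), 'ang': 10.0, 'mean': array([ 475., -352.], dtype=float32), 'n': 7867, 'pix': (np.float64(251.0), np.float64(176.0))}
t 28.3 pos [ 480.4 -348.8  170.2] rot [ 179.95    0.64 -169.94] F [-0.1 -0.1  0.4] w 91.9
shift [-1.7  0.6  0.2] spin 0.1
```

View pics/w10.png

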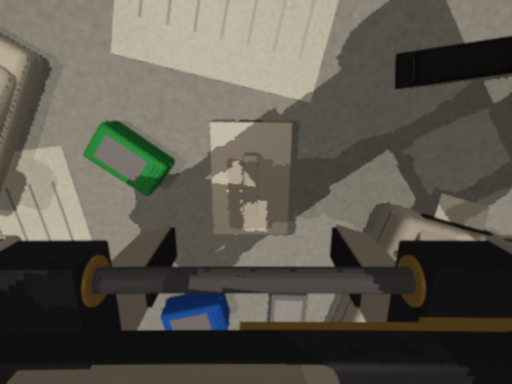

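The cover matches the description: off-white, with the ridge at (251,184), top z 58.4, 60x13 mm, and a hood of 116x80 mm. Before placing it I measure the printer well's centre along x from the rim side walls in the earlier views.

Run:
```python
from h import *
a=np.radians(-5.9); e=np.array([np.cos(a),np.sin(a)]); f=np.array([-e[1],e[0]])
for n in ('w1','w7'):
    c=np.load(n+'.npz'); P=cloud(c)
    s=(P[...,:2]-[614.7,-136.4])@e; t=(P[...,:2]-[614.7,-136.4])@f
    m=(P[...,2]>69)&(P[...,2]<79)&(abs(s)<62)&(abs(t)<40)
    print(n)
    for lo,hi in ((-33,-29),(-26,-20),(-15,-8),(-6,6),(8,15),(20,26),(29,33)):
        k=m&(t>lo)&(t<hi)
        if k.sum()>5: print(lo,hi,k.sum(),'s',np.percentile(s[k],[1,3,97,99]).round(1), 'z',np.median(P[...,2][k]).round(1), 's of near',s[k&(s<0)].min().round(1))
    # height profile centre end areas
    for lo,hi in ((-12,12),(-28,-22),(22,28)):
        row=[]
        for s0 in list(range(-62,-40,2))+list(range(40,64,2)):
            k=(t>lo)&(t<hi)&(s>s0)&(s<=s0+2)&(P[...,2]>40)
            row.append((s0,float(np.median(P[...,2][k]).round(1)) if k.any() else None))
        print(lo,row)
```

```text
w1
-33 -29 299 s [-47.1 -45.5  47.6  49.4] z 73.8 s of near -47.3
-26 -20 199 s [-47.2 -46.6  49.3  49.9] z 70.6 s of near -47.2
-15 -8 101 s [-50.9 -49.9  51.5  51.9] z 73.1 s of near -51.0
-6 6 201 s [-51.  -50.1  52.3  54.3] z 73.1 s of near -51.9
8 15 92 s [-50.1 -49.5  50.7  52. ] z 73.4 s of near -50.9
20 26 258 s [-47.2 -46.5  48.6  49.8] z 70.8 s of near -47.2
29 33 224 s [-46.6 -44.6  48.   49.6] z 73.9 s of near -47.0
-12 [(-62, 58.0), (-60, 58.1), (-58, 57.9), (-56, 58.1), (-54, 58.4), (-52, 68.4), (-50, 71.6), (-48, 73.6), (-46, 73.9), (-44, 72.9), (-42, 70.7), (40, None), (42, None), (44, None), (46, 73.8), (48, 74.1), (50, 73.3), (52, 71.6), (54, 69.0), (56, None), (58, 58.8), (60, 58.2), (62, 57.8)]
-28 [(-62, 57.5), (-60, 57.6), (-58, 58.1), (-56, 58.3), (-54, 58.0), (-52, 57.8), (-50, 58.1), (-48, 70.5), (-46, 74.3), (-44, 72.9), (-42, 70.4), (40, 70.4), (42, 69.7), (44, 71.7), (46, 73.3), (48, 73.9), (50, 73.5), (52, None), (54, None), (56, 58.7), (58, 57.5), (60, 58.0), (62, 57.6)]
22 [(-62, 57.9), (-60, 58.1), (-58, 58.1), (-56, 57.9), (-54, 58.2), (-52, 58.0), (-
[... 812 characters left out ...]
4, None), (46, None), (48, 74.2), (50, 73.1), (52, None), (54, 68.7), (56, None), (58, 57.9), (60, 57.7), (62, 57.8)]
-28 [(-62, 57.9), (-60, 58.0), (-58, 58.0), (-56, 57.7), (-54, 57.6), (-52, 58.1), (-50, 58.1), (-48, 68.1), (-46, 73.8), (-44, 72.8), (-42, 71.5), (40, 67.1), (42, 69.1), (44, 71.8), (46, 73.2), (48, 74.3), (50, 73.6), (52, None), (54, None), (56, None), (58, 58.0), (60, 57.5), (62, 57.9)]
22 [(-62, 58.4), (-60, 58.1), (-58, 58.0), (-56, 58.3), (-54, 57.9), (-52, 58.2), (-50, 58.0), (-48, 67.8), (-46, 73.7), (-44, 72.9), (-42, 71.0), (40, 71.5), (42, 70.0), (44, 71.0), (46, 73.0), (48, 74.2), (50, 73.2), (52, None), (54, None), (56, None), (58, 58.2), (60, 58.0), (62, 57.8)]
```

Run:
```python
from h import *
c=np.load('w10.npz'); P=cloud(c)
a=np.radians(10.); e=np.array([np.cos(a),np.sin(a)]); f=np.array([-e[1],e[0]]); o=np.array([479.,-351.])
s=(P[...,:2]-o)@e; t=(P[...,:2]-o)@f; z=P[...,2]
m=(z>38)&(z<46)&(abs(s)<75)&(abs(t)<55)
for lo,hi in ((-35,-25),(-25,-12),(12,25),(25,35)):
    k=m&(t>lo)&(t<hi); print('top s',lo,s[k].min().round(1),s[k].max().round(1))
for lo,hi in ((-50,-30),(-25,25),(30,50)):
    k=m&(s>lo)&(s<hi); print('top t',lo,t[k].min().round(1),t[k].max().round(1))
k=(z>54)&(z<62)&(abs(s)<40)&(abs(t)<15); print('ridge',np.percentile(s[k],[0.5,99.5]).round(1),np.percentile(t[k],[0.5,99.5]).round(1))
for s0 in range(-36,36,12):
    q=k&(s>s0)&(s<s0+12); print(s0,q.sum(),np.percentile(t[q],[2,98]).round(1) if q.any() else '')
goto(478.9,-351,45,-170)
```

```text
top s -35 -57.7 58.5
top s -25 -57.7 58.6
top s 12 -57.7 58.5
top s 25 -57.6 58.5
top t -50 -40.4 39.5
top t -25 -39.7 39.4
top t 30 -40.1 39.0
ridge [-29.3  30. ] [-7.3  6.9]
-36 100 [-6.2  6.9]
-24 179 [-6.3  6.9]
-12 176 [-6.4  6. ]
0 169 [-6.5  6.1]
12 160 [-6.6  6.1]
24 82 [-6.7  6.2]
t 28.3 pos [ 480.4 -348.8  170.2] rot [ 179.95    0.64 -169.94] F [-0.1 -0.1  0.4] w 91.9
shift [  3.3  -1.9 125.1] spin 0.1
```

Call:
carry_out:
  motion:
    - [0,3,-1.9,15,0]
    - [0,3,-1.9,40,0]
    - [0,3,-1.9,70,0]
    - [0,3,-1.9,95,0]
    - [0,3,-1.9,108,0]
    - [0,3,-1.9,113,0]
    - [0,3,-1.9,113,0]
    - [0,3,-1.9,113,0]

```text
time: 29.3
tool_pos: [479.5, -351.3, 58.0]
tcp_rot: [-3.141, 0.012, -2.966]
contact_force: [0.3, -0.3, -0.2]
grip_width: 92.0
```

Run:
```python
from h import *
goto(479.4,-351.1,45,-170)
```

```text
t 29.3 pos [ 479.5 -351.3   58. ] rot [-179.96    0.69 -169.93] F [ 0.3 -0.3 -0.2] w 92.0
shift [ 0.2  0.3 13. ] spin 0.1
```

Call:
carry_out:
  motion:
    - [0,0.1,0.3,6,0]
    - [0,0.1,0.3,12,0]
    - [0,0.1,0.3,13,0]
    - [0.4,0.1,0.3,13,0]
    - [0.8,0.1,0.3,13,0]
    - [1,0.1,0.3,13,0]
    - [1,0.1,0.3,13,0]
    - [1,0.1,0.3,13,0]
    - [1,0.1,0.3,13,0]
    - [1,0.1,0.3,13,0]

```text
time: 30.55
tool_pos: [479.5, -351.1, 45.1]
tcp_rot: [-3.141, 0.012, -2.966]
contact_force: [0.6, 0.1, 0.2]
grip_width: 26.1
```

Run:
```python
from h import *
goto(479.4,-351.1,45,-170)
```

```text
t 30.55 pos [ 479.5 -351.1   45.1] rot [-179.96    0.7  -169.93] F [0.6 0.1 0.2] w 26.1
shift [ 0.1 -0.   0.1] spin 0.1
```

Call:
carry_out:
  motion:
    - [1,0,0,0,0]
    - [1,0,0,0,0]
    - [1,0,0,0,0]
    - [1,0,0,0,0]

```text
time: 31.05
tool_pos: [479.5, -351.1, 45.1]
tcp_rot: [-3.141, 0.012, -2.966]
contact_force: [-0.2, 0.2, 0.3]
grip_width: 13.9
```

Run:
```python
from h import *
c=cap('wrist','w11.png')
goto(479.4,-351.1,205,-170)
```

```text
t 31.1 pos [ 479.5 -351.1   45.1] rot [-179.96    0.7  -169.93] F [0.8 0.2 0.3] w 13.5
shift [-1.900e+00 -1.000e-01 -1.599e+02] spin 0.1
```

View pics/w11.png

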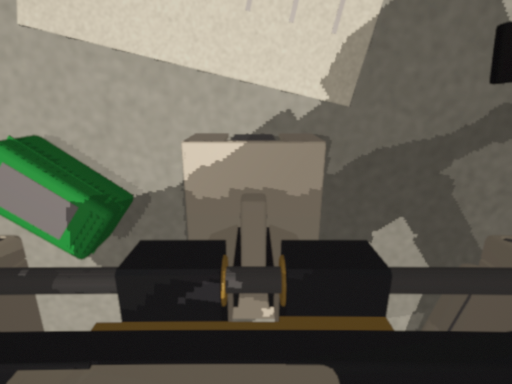

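The fingers hold the ridge at (253,215), opening 13.9 mm. I lift.

Call:
carry_out:
  motion:
    - [1,0,0,0,0]
    - [1,0,0,-4,0]
    - [1,0,0,-12,0]
    - [1,0,0,-25,0]
    - [1,0,0,-45,0]
    - [1,0,0,-75,0]
    - [1,0,0,-105,0]
    - [1,0,0,-130,0]
    - [1,0,0,-145,0]
    - [1,0,0,-150,0]

```text
time: 32.35
tool_pos: [477.8, -351.5, 196.2]
tcp_rot: [-3.14, 0.013, -2.966]
contact_force: [0.8, 0.1, -1.4]
grip_width: 13.8
```

Call:
carry_out:
  motion:
    - [1,0,0,0,0]
    - [1,0,0,0,0]

```text
time: 32.6
tool_pos: [477.5, -351.2, 195.2]
tcp_rot: [-3.141, 0.012, -2.966]
contact_force: [0.2, -0.1, -1.0]
grip_width: 13.7
```

Run:
```python
from h import *
c=cap('wrist','w12.png'); cap('side','s12.png')
goto(616.1,-136.9,195,174.1)
```

```text
t 32.7 pos [ 477.6 -351.2  195.3] rot [-179.96    0.7  -169.93] F [ 0.6 -0.1 -1.3] w 13.6
shift [-173.8  186.8    2.3] spin 16.0
```

View pics/w12.png

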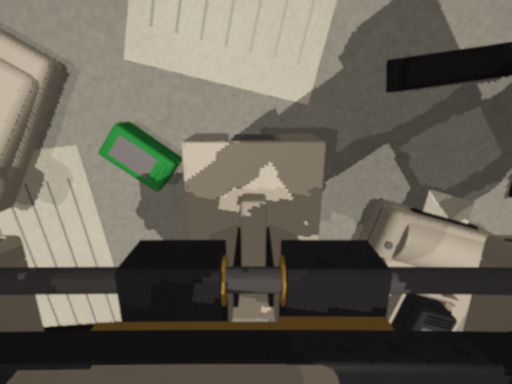

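The cover is held square in the air, its top at (254,190). I carry it over the printer.

Call:
carry_out:
  motion:
    - [1,-10,11,0,1]
    - [1,-28,30,0,3]
    - [1,-52,56,0,5]
    - [1,-80,86,0,8]
    - [1,-108,116,0,11]
    - [1,-133,143,0,14]
    - [1,-154,166,0,16]
    - [1,-167,180,0,16]
    - [1,-174,187,0,16]
    - [1,-174,187,0,16]

```text
time: 33.95
tool_pos: [616.2, -136.8, 197.0]
tcp_rot: [3.139, 0.011, 3.039]
contact_force: [0.1, 0.3, -1.4]
grip_width: 13.7
```

Call:
carry_out:
  motion:
    - [1,0,0,0,0]
    - [1,0,0,0,0]
    - [1,0,0,0,0]

```text
time: 34.33
tool_pos: [615.9, -137.4, 197.1]
tcp_rot: [3.139, 0.011, 3.038]
contact_force: [0.7, -1.2, -2.2]
grip_width: 13.7
```

Run:
```python
from h import *
c=cap('wrist','w13.png')
goto(616.1,-136.9,130,174.1)
```

```text
t 34.38 pos [ 616.  -137.3  197.1] rot [179.86   0.66 174.07] F [ 0.7 -0.2  0.2] w 14.0
shift [ 0.7  0.2 67.1] spin -0.0
```

View pics/w13.png

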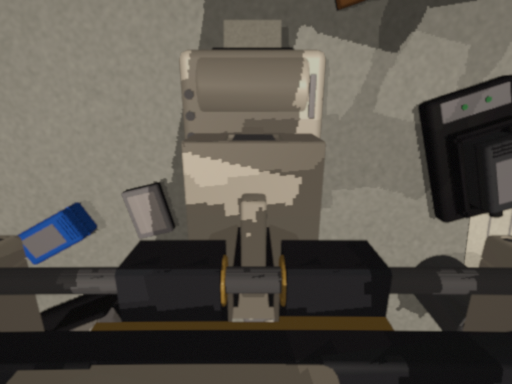

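Call:
carry_out:
  motion:
    - [1,0.5,0.2,8,0]
    - [1,0.5,0.2,22,0]
    - [1,0.5,0.2,38,0]
    - [1,0.5,0.2,47,0]
    - [1,0.5,0.2,50,0]
    - [1,0.5,0.2,50,0]
    - [1,0.5,0.2,50,0]

```text
time: 35.25
tool_pos: [616.5, -137.0, 147.7]
tcp_rot: [3.139, 0.013, 3.038]
contact_force: [-0.5, -0.2, -1.3]
grip_width: 13.8
```

Run:
```python
from h import *
goto(616.1,-136.9,115,174.1)
```

```text
t 35.25 pos [ 616.5 -137.   147.7] rot [179.87   0.72 174.07] F [-0.5 -0.2 -1.3] w 13.8
shift [ 0.8  0.  32.7] spin -0.0
```

Call:
carry_out:
  motion:
    - [1,0.7,0,4,0]
    - [1,0.7,0,10,0]
    - [1,0.7,0,17,0]
    - [1,0.7,0,23,0]
    - [1,0.7,0,28,0]
    - [1,0.7,0,31,0]
    - [1,0.7,0,31,0]
    - [1,0.7,0,31,0]

```text
time: 36.25
tool_pos: [616.3, -137.0, 116.9]
tcp_rot: [3.139, 0.013, 3.038]
contact_force: [-0.6, -0.6, -0.8]
grip_width: 13.9
```

Run:
```python
from h import *
goto(616.1,-136.9,112,174.1)
```

```text
t 36.25 pos [ 616.3 -137.   116.9] rot [179.88   0.74 174.07] F [-0.6 -0.6 -0.8] w 13.9
shift [0.2 0.  4.9] spin -0.0
```

Call:
carry_out:
  motion:
    - [1,0.1,0,2,0]
    - [1,0.1,0,4,0]
    - [1,0.1,0,5,0]
    - [1,0.1,0,6,0]
    - [1,0.1,0,7,0]
    - [1,0.1,0,8,0]

```text
time: 37.0
tool_pos: [616.9, -137.2, 109.8]
tcp_rot: [3.14, 0.015, 3.038]
contact_force: [-0.8, 0.3, 6.4]
grip_width: 13.4
```

Call:
carry_out:
  motion:
    - [1,0,0,1.5,0]
    - [1,0,0,3,0]
    - [1,0,0,4.5,0]
    - [1,0,0,6,0]
    - [1,0,0,6.5,0]

```text
time: 37.62
tool_pos: [616.7, -137.0, 103.1]
tcp_rot: [3.14, 0.014, 3.038]
contact_force: [-1.5, 0.9, 2.8]
grip_width: 13.5
```

Run:
```python
from h import *
goto(616.1,-136.9,103,174.1)
c=cap('wrist','w14.png');np.savez('w14.npz',**c)
```

```text
t 37.62 pos [ 616.7 -137.   103.1] rot [179.89   0.8  174.08] F [-1.5  0.9  2.8] w 13.5
shift [0.6 0.  0. ] spin -0.0
```

View pics/w14.png

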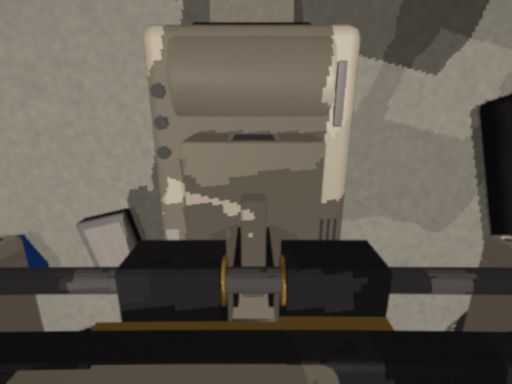

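Call:
carry_out:
  motion:
    - [1,-0.3,0,0.7,0]
    - [1,-0.3,0,1.4,0]
    - [1,-0.3,0,2,0]
    - [1,-0.3,0,2,0]

```text
time: 38.17
tool_pos: [616.8, -137.1, 103.0]
tcp_rot: [3.14, 0.014, 3.038]
contact_force: [-6.9, 1.5, 13.4]
grip_width: 13.8
```

Run:
```python
from h import *
goto(616.1,-136.9,103,174.1)
c=np.load('w14.npz'); P=cloud(c)
a=np.radians(-5.9); e=np.array([np.cos(a),np.sin(a)]); f=np.array([-e[1],e[0]])
s=(P[...,:2]-[616.1,-136.9])@e; t=(P[...,:2]-[616.1,-136.9])@f
for s0 in range(-56,56,8):
    k=(s>s0)&(s<s0+8)&(abs(t)<36)&(abs(t)>10)&(P[...,2]>85)&(P[...,2]<120); print(s0,k.sum(),np.median(P[...,2][k]).round(1) if k.any() else '')
```

```text
t 38.17 pos [ 616.8 -137.1  103. ] rot [179.91   0.83 174.08] F [-6.9  1.5 13.4] w 13.8
shift [ 0.7  0.1 -0. ] spin -0.0
-56 1392 100.4
-48 1302 100.5
-40 1242 100.5
-32 1204 100.4
-24 1147 100.5
-16 1487 100.7
-8 575 100.4
0 52 100.3
8 0 
16 0 
24 0 
32 0 
40 2 100.2
48 93 100.3
```

The top lies at z 100.3-100.5 at both ends (expected 100.5), and further pressing raised the force to 13 N with no travel. It has snapped home, so I release and go up.

Call:
carry_out:
  motion:
    - [1,0,0,0,0]
    - [0.7,0,0,0,0]
    - [0.4,0,0,0,0]
    - [0.2,0,0,0,0]
    - [0.2,0,0,-10,0]
    - [0,0,0,-30,0]
    - [0,0,0,-60,0]
    - [0,0,0,-90,0]
    - [0,0,0,-100,0]
    - [0,0,0,-100,0]

```text
time: 39.42
tool_pos: [615.5, -137.1, 203.4]
tcp_rot: [3.14, 0.016, 3.038]
contact_force: [-0.1, -0.0, -0.3]
grip_width: 91.7
```

Run:
```python
from h import *
for i in range(5): bot.capture('wrist')
c=cap('wrist','w15.png'); P=cloud(c)
a=np.radians(-5.9); e=np.array([np.cos(a),np.sin(a)]); f=np.array([-e[1],e[0]])
s=(P[...,:2]-[616.1,-136.9])@e; t=(P[...,:2]-[616.1,-136.9])@f; z=P[...,2]
for s0 in range(-56,56,14):
    print(s0,[(np.median(z[(s>s0)&(s<s0+14)&(t>l)&(t<h)&(z>85)&(z<125)])).round(1) for l,h in ((-36,-12),(12,36))])
k=(z>95)&(z<106)&(abs(s)<75)&(abs(t)<50); print('ext',s[k].min(),s[k].max(),t[k].min(),t[k].max())
d=cap('scene','sc15.png');b=cap('side','sd15.png')
cv2.imwrite('pics/sd15c.png',cv2.resize(b['color'][95:275,150:350],None,fx=3.3,fy=3.3,interpolation=cv2.INTER_CUBIC)[:,:,::-1])
A=cv2.resize(d['color'][145:300,125:385],None,fx=3,fy=3,interpolation=cv2.INTER_CUBIC)[:,:,::-1]; cv2.imwrite('pics/sc15c.png',A)
goto(616,-137,200,174.1)
for n,q in (('scene',d),('side',b)): 
    o=np.load(n+'0.npz')
    print(n,'chg',blob(q,(640,120),70,53,75,64),'ink',blob(q,(660,-270),50,10,24,16)['c'],blob(o,(660,-270),50,10,24,16)['c'])
```

```text
-56 [np.float64(100.4), np.float64(100.5)]
-42 [np.float64(100.5), np.float64(100.5)]
-28 [np.float64(100.4), np.float64(100.4)]
-14 [np.float64(100.4), np.float64(100.5)]
0 [np.float64(100.5), np.float64(100.5)]
14 [np.float64(100.4), np.float64(100.4)]
28 [np.float64(100.5), np.float64(100.4)]
42 [np.float64(100.5), np.float64(100.5)]
ext -57.5052491837109 59.488331692403044 -39.3183059627718 40.46276492357914
t 39.83 pos [ 615.2 -137.   202.3] rot [179.9    0.77 174.08] F [-0.9  0.3  0.2] w 92.4
shift [-0.8  0.1  2.3] spin -0.0
scene chg {'med_z': np.float64(64.0), 'c': array([643.3, 116.7]), 'size': array([77.4, 47.9]), 'ang': 12.7, 'mean': array([643.1, 116.9], dtype=float32), 'n': 313, 'pix': (np.float64(321.0), np.float64(184.0))} ink [ 659.5 -273.1] [ 659.3 -273.4]
side chg {'med_z': np.float64(63.4), 'c': array([635.3, 128.9]), 'size': array([76., 46.]), 'ang': 12.1, 'mean': array([635.4, 128. ], dtype=float32), 'n': 476, 'pix': (np.float64(201.0), np.float64(240.0))} ink [ 650.9 -280.1] [ 654.5 -269.9]
```

View pics/sd15c.png

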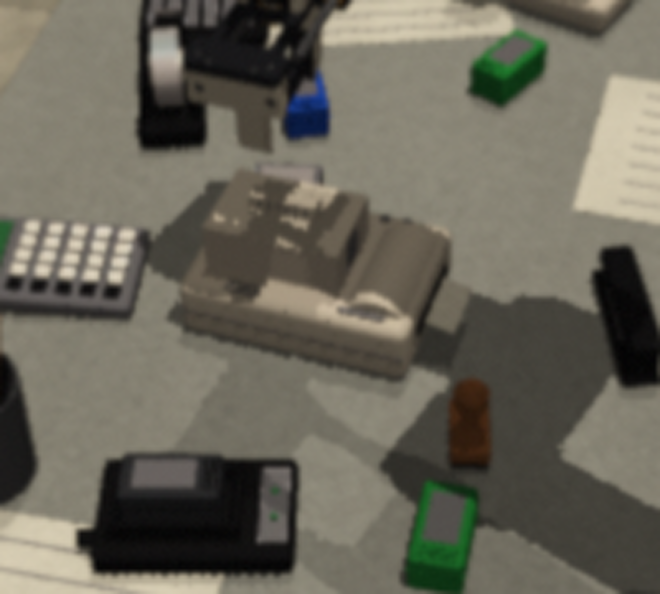

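View pics/sc15c.png

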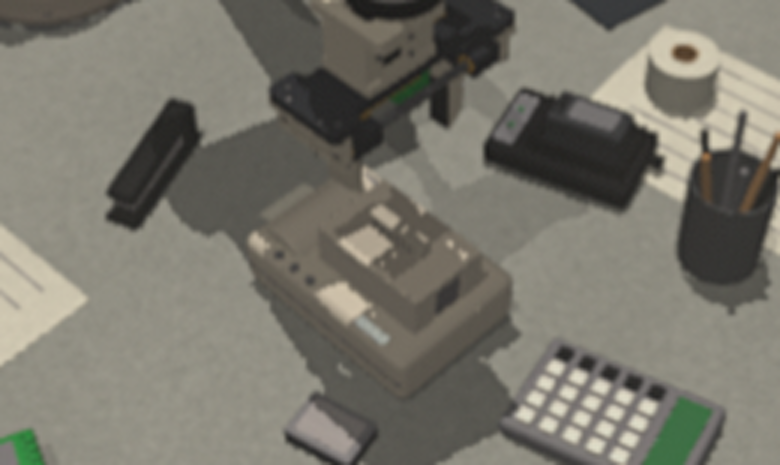

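View pics/w15.png

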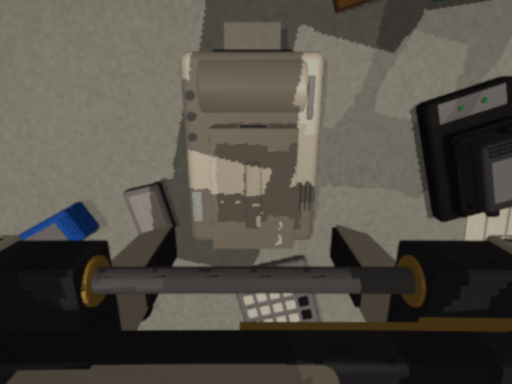

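The cover is level at z 100.4-100.5 across its whole top and centred to about 1 mm. The flat pack is seated in the charger, and the stamp, roll and ink pad stand where they did. The arm touches nothing, so I hand in.

```bash
python3 -c "
from h import *
print(bot.close_job())"
```

```text
the job is handed in; nothing more can be done
None
```

The packs are swapped and the cover is snapped on the printer. I handed the job in at about 40 s of the 128 s allowed. Handing in reports no verdict.

**What I did:** I set the flat pack on the mat and moved the charged pack from the charger to the printer. I then put the flat pack in the charger, set the cover over the printer's pack and pressed it straight down.

**Last checks:**
- **Charged pack:** Before the cover went on, its top was at z 96.0 mm, as expected when seated. It sat about 1.5 mm from the well's centre, within the 8 mm allowed.
- **Flat pack:** Its top is at z 64.1 mm, as expected. It sits about 1 mm from the centre of the charger's well.
- **Cover:** Its top is at z 100.4–100.5 mm over the whole surface, where 100.5 means flush. It is centred to about 1 mm. Pressing again gave 13 N with no further travel.
- **Label roll, stamp and ink pad:** They look unmoved in the pictures. I measured only the ink pad, which the scene camera puts within 0.4 mm of its start.

**Disagreements:**
- The scene and side cameras differed by 8–12 mm in position, so I used the wrist camera for fine positions.
- The side camera showed the ink pad about 11 mm from its first reading. I put this down to the fitted cover partly hiding it, because the scene camera did not show it.
- The tool kept a tilt of about 0.7° from partway through, with no visible effect.

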